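Key a belt pulley onto its shaft

TASK

Fix the loose belt pulley on its sloping shaft: take the gib-head key from the wooden block, start it thin end down in the gap between shaft and hub with its flat face against the shaft, and let go of it before it bites. Then drive it with the steel head of the hand tamper, striking squarely along the key, in at least two separate taps with the tamper lifted clear in between, until the pulley is tight on the shaft; do not push the key home with the fingers. Stand the tamper back upright on the bench, head down, and leave the other things where they are.

Things in the scene. Friction and masses are not known exactly. Their poses are not given: they have to be found in the camera images.
- keyway (a point): Fixed point at the gap's mouth: on the shaft's face, mid width, level with the hub's top. z: up along the shaft, which leans 26 deg from vertical, towards the robot side. x: square off the shaft's face, across the gap to the hub's sloping keyway floor. y: level, along the gap's width. Gap: 20 mm in y; in x 9 mm at the mouth when loose, 1 mm less per 6 mm of depth. Hub 50 mm deep.
- stand: Fixed dark steel stand that carries shaft and pulley; origin on the bench under its foot plate's centre (170 x 140 mm). The shaft is 24 mm square and ends 4 mm above the hub. The aluminium pulley's hub is 68 mm across; its spoked rim 132 mm across, 24 mm thick, upper face 26 mm below the hub's top.
- pulley (a joint): Sideways shift of the pulley along keyway x, m: 0 loose (start), about 0.004 tight; a rough reading. Stays where left. 1 mm of shift takes 6 mm of key travel: the key bites about 18 mm deep, is tight about 42 mm deep, 10 mm of shank then showing below its head. Driving takes some 5 to 15 N along the key; once tight it goes no further and the force rises past 20 N.
- key_mid (a point): Half-way point of the steel gib-head key, 82 mm long, 0.16 kg, standing in the block. z: thin end to head. Shank 52 mm long, 16 mm wide (y); flat face on -x, 7 mm from this point; sloping face on +x: 6 mm thick at the thin end, 14.7 at the head. Head 20 (x) x 28 (y) x 30 mm high, centred on this point in x, y, from 11 to 41 mm above it. In the gap its axes match keyway's.
- rack: Fixed wooden block 75 x 80 x 60 mm high, origin under its centre. The key stands in its slot, thin end down, the underside of the key's head resting on the block's top.
- tamper_mid (a point): Half-way point on the axis of the hand tamper, 104 mm high, 0.32 kg, standing on its head. z: head to stem. Steel head 40 mm in diameter, 28 mm high, flat striking face 52 mm below this point; then a round wooden stem 25 mm in diameter, 76 mm long.
- paint_can: Bystander: round tin 84 mm across, 100 mm high; origin at the centre of its underside.
- tape_roll: Bystander: ring 90 mm across, 24 mm high, lying flat; origin at the centre of its underside.
- tape_measure: Bystander: dark rounded box 70 x 40 x 60 mm; origin at the centre of its underside.
There are look-alikes about, which are no part of the job. What is meant by the part that bears tamper_mid is not red, and is the smaller of those in its own colour.

How it is judged:
On the way, in this order (a step that is already met when the one before it is completed fails the run):
1. the key is started in the gap, thin end down and the right way round, and let go, the pulley still loose (z of key_mid in the frame of keyway below 0.035 m and y of key_mid in the frame of keyway between -0.006 and 0.006 m and x of key_mid in the frame of keyway between 0.003 and 0.013 m and angle between the z axis of key_mid and the z axis of keyway, either way round below 0.2 rad and contact force between the fingers and key below 0.05 N and value of joint pulley below 0.0015 m), for 0.2 s.
2. a first tap of the tamper, square on the key's head (within 17 degrees) (contact force between tamper and key above 0.5 N and angle between the z axis of tamper_mid and the z axis of key_mid, either way round below 0.3 rad).
3. the tamper is lifted clear of the key by 4 mm or more before the pulley is tight (z of tamper_mid in the frame of key_mid above 0.097 m and value of joint pulley below 0.0033 m).
4. further tapping, square on, makes the pulley tight (all of step 2 and value of joint pulley above 0.0035 m).
At the end, for the whole second after the job is handed in: Pulley shifted at least 3.4 of its 4 mm by the key, at least 34 mm deep, within 6 mm of mid width and 0.15 rad of the shaft's direction; tamper upright (0.1 rad) on its head on the bench; both at rest; bystanders within 20 mm of their starts (value of joint pulley above 0.0034 m and z of key_mid in the frame of keyway below 0.007 m and y of key_mid in the frame of keyway between -0.006 and 0.006 m and angle between the z axis of key_mid and the z axis of keyway, either way round below 0.15 rad and angle between tamper_mid's own z axis and vertical below 0.1 rad and height (world z) of tamper_mid between 0.047 and 0.056 m and linear speed of each of tamper, key below 0.02 m/s and distance of each of paint_can, tape_roll, tape_measure from where it was at the start of the episode below 0.02 m); the robot touches nothing.
It fails at once if the fingers or arm touch the key once it has bitten (pulley shifted over 1.5 mm) (value of joint pulley above 0.0015 m and contact force between any of the fingers, the arm and key above 0.5 N).
It fails at once if a bystander is pushed more than 20 mm (distance of any of paint_can, tape_roll, tape_measure from where it was at the start of the episode above 0.02 m).
It also fails if it takes over 67 s, if anything falls off the work surface, if the arm or the gripper's body presses on something with over 40 N, if the wrist force passes 120 N, or if a joint passes its speed limit or range.

ROBOT

A 7-joint arm with a two-finger parallel gripper is mounted at the origin on the work surface. World frame = base frame: x ahead of the robot, y to its left, z up, the work surface at z = 0. Lengths are in m, angles in rad, forces in N, time in s.
With the tool pointing down it reaches from about 0.425 to 0.875 m from the base axis. Payload 4.7 kg.
Tool frame: the origin (TCP) lies midway between the tips of the shut fingers; the grasp point (between the pads) lies 19 mm behind it; z points along the fingers, y is the line along which they close (so a half turn about z gives the same grasp; the last joint's range is limited). The gripper opens to 85 mm and grips with 20 to 120 N. Pads are 22 mm wide; open, the fingers measure 114 mm over their backs; the gripper's body (76 mm by 85 mm) begins 54 mm behind the grasp point. The pads swing forward as they close: fully open they stand 13 mm farther back than shut.
Start: joints at [-1.335, 0.321, -0.07, 1.45, 0.023, 1.371, -0.057], TCP at [0.143, 0.634, 0.231] pointing down, gripper open.
Joint ranges: [-2.86, 2.86], [-0.3, 2.09], [-1.38, 1.24], [0.06, 2.45], [-1.56, 4.7], [0.09, 2.05], [-2.69, 2.69]. Speed limits (rad/s): [2.57, 2.57, 3.14, 3.14, 3.14, 3.14, 3.14].

INTERFACE

Orientations are given as a unit quaternion [w, x, y, z].
In Python, from bench import * gives the robot as it stands. The module is installed in compiled form; this text tells all that it offers. Calls block until the motion is done:
- reach(position, orientation): joint-space move of the TCP to a pose.
- servo_line(position, max_speed=0.15, ori=None, stop_force=None): straight line of the TCP; ori=None keeps the orientation; max_speed is the mean speed in m/s. With stop_force (N) it stops when the force on the tool has changed by that much, and returns True; else False.
- movej(angles): joint-space move.
- gripper_to(opening, grip_force=None): finger opening in m; grip_force is the grip in N (None keeps the last); returns when the fingers have stopped.
- hold(seconds).
- solve_ik(position, orientation): joint angles nearest the present ones, or None.
- get_state(): the state.
- camera(name): name is "scene" or "top"; returns a dict with "frame" (420x560x3 uint8, red, green, blue), "depth" (420x560 float32, m along the optical axis (not along the pixel's ray), 0 where there is no reading), "camera_matrix" (3x3 intrinsics, pixels), "dist" ([k1, k2, p1, p2, k3] as OpenCV has them; the pictures are not rectified), "position" and "rotation" of the camera in the world. Camera axes: x right, y down, z forward; pixel columns grow to the right and rows downward; lengths in m; the calibration is good to about 2 mm. A picture is of the moment at which its call begins.
A pose or a line that the arm cannot do raises PlanningError and nothing moves.
- sign_off(): hands the job in; it is judged then, once.
The state is a dict: "time": time; "joints": joint angles; "qd": joint speeds; "effort": joint torques, N m; "ee_pos": TCP position; "tcp_rot": TCP orientation; "contact_force": force on the tool from outside, world axes, zero at the start; "torque": the same for the moment, N m; "finger_gap": finger opening in m; "gripper_force": force on a finger pad.
Only numpy, scipy, OpenCV 4.12 (cv2) and the standard library are available. Lean on these libraries where they do the work, as an engineer would, in place of code of your own. Each camera call takes 0.05 s, during which the arm holds its last target. There are 200 camera calls.

## Working session

There is one attempt and no reset: what is moved stays moved. The work goes in short steps, each a Python script; the robot and the scene stay as the last script left them, time stands still between calls to the robot, and variables do not carry over. Pictures are saved under pics/ and viewed, at most 10 in all, crops included, and the job is handed in when it is done.

```bash
mkdir -p pics; python3 - <<'E'
from bench import *
import cv2,numpy as np
for n in("scene","top"):
    c=camera(n); np.savez(f"pics/{n}0.npz",**{k:np.asarray(v) for k,v in c.items()})
    cv2.imwrite(f"pics/{n}0.png",cv2.resize(c["frame"][:,:,::-1],(800,600)))
    print(n,c["position"],c["rotation"],c["camera_matrix"],c["dist"])
s=get_state();print(s["time"],s["contact_force"],s["tcp_rot"])
E
```

```text
scene [0.92131528 0.37333166 0.89911741] [-0.1122293   0.4057236   0.87403236 -0.24261156] [[390.52873186   0.         282.80828359]
 [  0.         390.52873186 205.63559521]
 [  0.           0.           1.        ]] [-0.07396934  0.          0.          0.          0.        ]
top [0.30076287 0.07053734 1.52815085] [-0.07240653  0.70995706 -0.6967353   0.07265109] [[476.49214909   0.         280.36490868]
 [  0.         476.49214909 219.85386048]
 [  0.           0.           1.        ]] [-0.13971536  0.          0.          0.          0.        ]
0.1 [ 0.78433426 -0.06790621 -0.32734417] [-6.50765498e-05  1.10655273e-01  9.93858454e-01 -8.82876197e-04]
```

View pics/scene0.png

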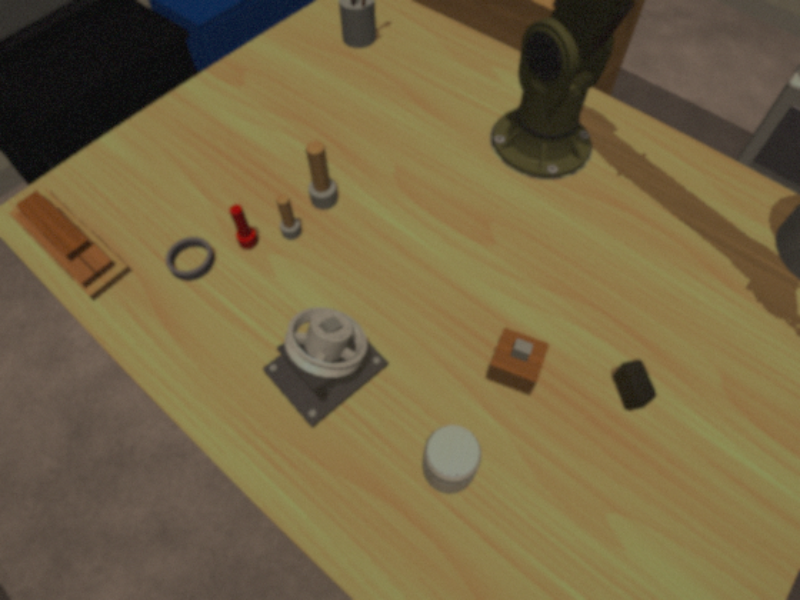

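View pics/top0.png

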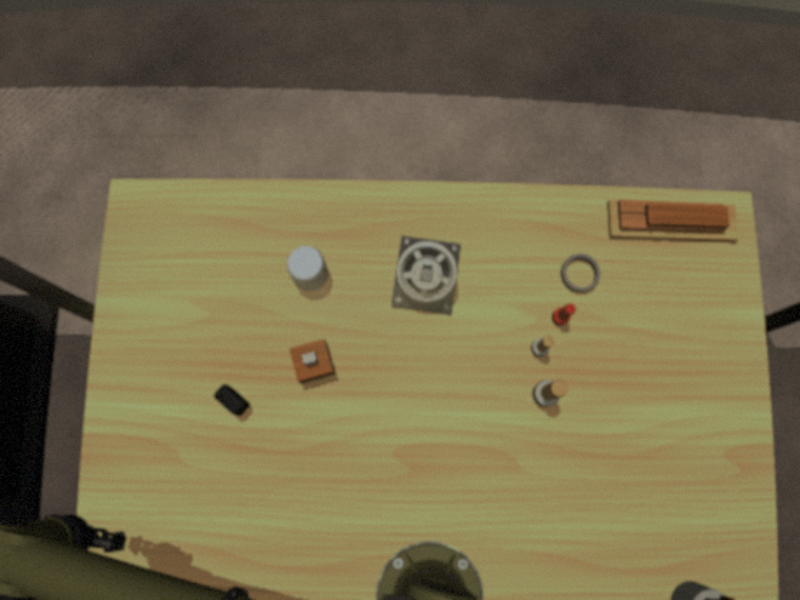

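Scene shows the stand at (327,350), the small wooden-stem tamper at (288,218) and the block with the key at (520,352). In the top view they are at (427,272), (541,348) and (311,360). I'll take a closer look and measure next.

```bash
cat > h.py <<'E'
import numpy as np,cv2
from scipy.spatial.transform import Rotation as R
def rot(c):
    q=np.asarray(c["rotation"]); return R.from_quat(q[[1,2,3,0]]).as_matrix() if q.size==4 else q
def rays(c,uv):
    p=cv2.undistortPoints(np.asarray(uv,float).reshape(-1,1,2),np.asarray(c["camera_matrix"]),np.asarray(c["dist"])).reshape(-1,2)
    return np.c_[p,np.ones(len(p))]@rot(c).T
def plane(c,uv,z):
    d=rays(c,uv); o=np.asarray(c["position"]); return o+d*((z-o[2])/d[:,2])[:,None]
def cloud(c,box):
    u0,v0,u1,v1=box; v,u=np.mgrid[v0:v1,u0:u1]; D=np.asarray(c["depth"])[v,u].ravel()
    P=np.asarray(c["position"])+rays(c,np.c_[u.ravel(),v.ravel()])*D[:,None]
    return P.reshape(v1-v0,u1-u0,3),D.reshape(v.shape)
def project(c,P):
    M=rot(c); p,_=cv2.projectPoints(np.asarray(P,float).reshape(-1,1,3),cv2.Rodrigues(M.T)[0],-M.T@np.asarray(c["position"]),np.asarray(c["camera_matrix"]),np.asarray(c["dist"]))
    return p.reshape(-1,2)
def load(n): return dict(np.load(f"pics/{n}.npz"))
E
python3 - <<'E'
from h import *
S,T=load("scene0"),load("top0")
f=lambda c,b:cv2.resize(c["frame"][b[1]:b[3],b[0]:b[2],::-1],(400,300),interpolation=cv2.INTER_CUBIC)
A=(195,205,275,265);B=(267,160,331,208);C=(335,225,391,267);D=(200,228,240,258)
im=np.vstack([np.hstack([f(S,A),f(T,B)]),np.hstack([f(S,C),f(T,D)])])
cv2.imwrite("pics/crop0.png",cv2.convertScaleAbs(im,alpha=1.5))
for n,c,(x,y) in (("stand",T,(427,272)),("standS",S,(327,350)),("rackT",T,(311,358)),("rackS",S,(522,348)),("tampT",T,(541,348)),("tampS",S,(290,230)),("tampTopS",S,(285,201))):
    u,v=int(x*.7),int(y*.7); P,d=cloud(c,(u-2,v-2,u+3,v+3)); print(n,np.median(P.reshape(-1,3),0).round(4),(d==0).sum(),P[...,2].std().round(4))
E
```

```text
stand [0.6867 0.0208 0.1262] 0 0.0031
standS [0.7154 0.0394 0.1123] 0 0.0047
rackT [0.5028 0.2644 0.09  ] 0 0.0028
rackS [0.5048 0.2677 0.091 ] 0 0.0014
tampT [ 0.5384 -0.2339  0.0584] 0 0.0182
tampS [ 0.5548 -0.2301  0.029 ] 1 0.1708
tampTopS [ 0.5451 -0.2367  0.1043] 0 0.0025
```

View pics/crop0.png

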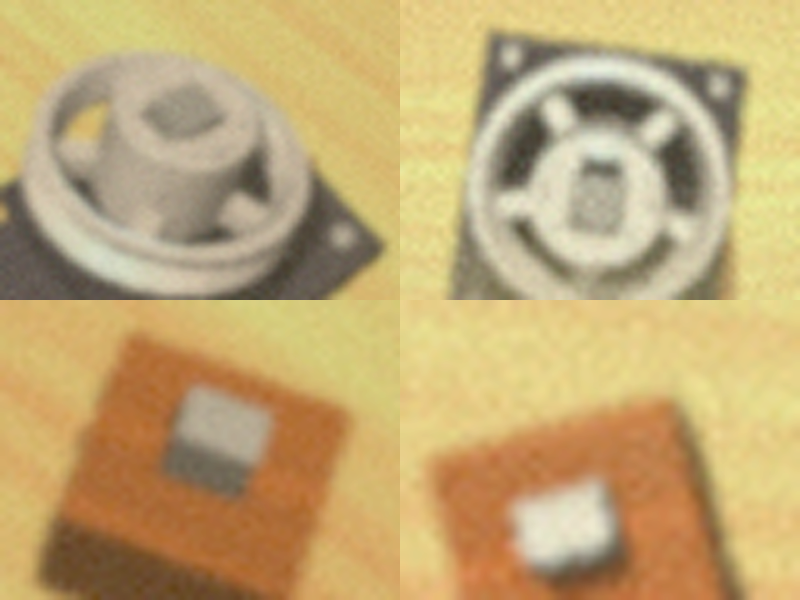

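The crops show the gap as the dark patch on the far (+x) side of the shaft in the top view, at crop pixel (598,165). So keyway x points away from the robot. The key head's long side is roughly along world y. Now I'll measure properly.

```bash
cat > m.py <<'E'
from h import *
S,T=load("scene0"),load("top0")
def blob(c,box,fn,near=None):
    u0,v0,u1,v1=box; k=4
    im=cv2.resize(cv2.GaussianBlur(c["frame"],(3,3),0)[v0:v1,u0:u1],None,fx=k,fy=k,interpolation=cv2.INTER_CUBIC)
    m=fn(cv2.cvtColor(im,cv2.COLOR_RGB2HSV).astype(int)).astype(np.uint8)*255
    cs=cv2.findContours(m,cv2.RETR_EXTERNAL,cv2.CHAIN_APPROX_NONE)[0]
    f=lambda p:(np.asarray(p,float)+.5)/k-.5+[u0,v0]
    def cen(q):
        M=cv2.moments(q); return np.array([M["m10"],M["m01"]])/max(M["m00"],1)
    q=max(cs,key=cv2.contourArea) if near is None else min([q for q in cs if cv2.contourArea(q)>60],key=lambda q:np.hypot(*(f(cen(q))-near)))
    vis=im[:,:,::-1].copy(); cv2.drawContours(vis,[q],-1,(0,0,255),1)
    return f(cen(q)),f(q[:,0]),cv2.contourArea(q)/k/k,vis
def tri(uS,uT):
    o1,o2=S["position"],T["position"];d1,d2=rays(S,[uS])[0],rays(T,[uT])[0]
    A=np.c_[d1,-d2]; t=np.linalg.lstsq(A,o2-o1,rcond=None)[0]; a,b=o1+t[0]*d1,o2+t[1]*d2
    return (a+b)/2,np.linalg.norm(a-b)
E
cat > m1.py <<'E'
from m import *
r={}; vis=[]
gray=lambda h:(h[...,1]<75)
for n,c,b,fn,z in (("keyT",T,(205,235,232,262),lambda h:(h[...,1]<100)&(h[...,2]>95),.09),
  ("keyS",S,(352,232,380,248+6),lambda h:(h[...,1]<90)&(h[...,2]>105),.09),
  ("rackT",T,(195,230,240,270),lambda h:(h[...,0]<16)|(h[...,1]<100),.06),
  ("shT",T,(288,175,310,207),lambda h:(h[...,2]<140)&(h[...,1]<90),.13),
  ("shS",S,(220,217,242,236),lambda h:(h[...,2]<112)&(h[...,1]<90),.13),
  ("plateT",T,(262,155,335,225),lambda h:(h[...,1]<90),.0),
  ("stemT",T,(370,228,392,254),lambda h:(h[...,0]<18)&(h[...,1]>60),.104),
  ("stemS",S,(190,132,212,170),lambda h:(h[...,0]<16)&(h[...,1]>60),.08),
  ("headT",T,(364,228,392,256),lambda h:(h[...,1]<75),.02),
  ):
    try: cc,q,a,v=blob(c,b,fn)
    except Exception as e: print(n,e); continue
    r[n]=cc; P=plane(c,q,z)[:,:2].astype(np.float32); mr=cv2.minAreaRect(P)
    print(n,cc.round(2),"A%.0f"%a,plane(c,[cc],z)[0].round(4),"rect",np.round(mr[0],4),np.round(mr[1],4),round(mr[2],1))
    vis.append(cv2.resize(v,(200,200)))
while len(vis)<9: vis.append(np.zeros((200,200,3),np.uint8))
cv2.imwrite("pics/m1.png",cv2.convertScaleAbs(np.vstack([np.hstack(vis[i:i+3]) for i in (0,3,6)]),alpha=1.4))
for a in("key","sh"): print(a,[np.round(x,4) for x in tri(r[a+"S"],r[a+"T"])])
# hub top plane from depth: points near shaft
for c,n in((T,"T"),(S,"S")):
    u,v=r["sh"+n].round().astype(int); w=12
    P,D=cloud(c,(u-w,v-w,u+w,v+w)); hsv=cv2.cvtColor(c["frame"],cv2.COLOR_RGB2HSV)
    p=P.reshape(-1,3); k=np.ones(len(p),bool)
    rng=np.random.default_rng(0);best=None
    for _ in range(800):
        a=p[rng.choice(len(p),3,0)];nn=np.cross(a[1]-a[0],a[2]-a[0]);nn/=np.linalg.norm(nn)+1e-12
        e=abs((p-a[0])@nn)<.002
        if best is None or e.sum()>best.sum():best=e
    q=p[best];m=q.mean(0);nn=np.linalg.svd(q-m)[2][2];nn*=np.sign(nn[2])
    print(n,"plane n",nn.round(3),"lean",np.degrees(np.arccos(nn[2])).round(1),"head",np.degrees(np.arctan2(-nn[1],-nn[0])).round(1),m.round(4),best.sum())
E
python3 m1.py
```

```text
keyT [216.04 250.05] A70 [0.5027 0.2673 0.09  ] rect [0.5027 0.2674] [0.0245 0.0318] 20.6
keyS [365.98 241.96] A77 [0.5013 0.2678 0.09  ] rect [0.5012 0.2675] [0.0188 0.0276] 14.0
rackT [217.7  252.63] A608 [0.4989 0.2659 0.06  ] rect [0.4989 0.2658] [0.0796 0.0825] 16.9
shT [298.86 189.62] A357 [0.6872 0.0183 0.13  ] rect [0.6848 0.0191] [0.1002 0.0667] 0.9
shS [231.26 227.65] A105 [0.6863 0.0237 0.13  ] rect [0.6866 0.0239] [0.0243 0.0313] 67.4
plateT [299.55 193.21] A2246 [0.7108 0.011  0.    ] rect [ 0.7098 -0.0108] [0.2052 0.1816] 84.2
stemT [379.82 250.17] A2 [ 0.5094 -0.2307  0.104 ] rect [ 0.5095 -0.2316] [0.0046 0.0109] 0.9
stemS [202.02 151.33] A3 [ 0.5557 -0.2204  0.08  ] rect [ 0.5547 -0.2224] [0.0145 0.0059] 37.4
headT [376.   243.38] A61 [ 0.5436 -0.2365  0.02  ] rect [ 0.5441 -0.2383] [0.039  0.0312] 31.3
key [array([0.5023, 0.2676, 0.0915]), np.float64(0.0009)]
sh [array([0.6866, 0.0201, 0.1267]), np.float64(0.0048)]
T plane n [-0.41   0.049  0.911] lean 24.4 head -6.8 [0.6853 0.0188 0.1215] 159
S plane n [-0.433  0.059  0.899] lean 25.9 head -7.8 [0.6858 0.02   0.1236] 335
```

View pics/m1.png

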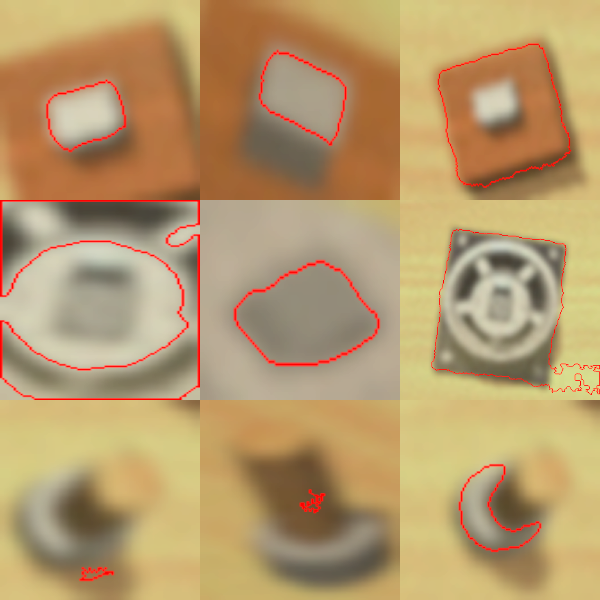

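The contours give the key head at (0.502, 0.2675, 0.090), yaw about 15.5°, with the two views agreeing to 1 mm. The stand leans about 26° with heading about -7°. Next I'll grasp the key and hold it up side-on to the scene camera.

```bash
cat >> h.py <<'E'
def Q(M): q=R.from_matrix(M).as_quat(); return q[[3,0,1,2]]
def TR(z,y):
    z=np.asarray(z,float)/np.linalg.norm(z); y=np.asarray(y,float); y=y-z*(y@z); y/=np.linalg.norm(y)
    return np.c_[np.cross(y,z),y,z]
def qM(q): q=np.asarray(q); return R.from_quat(q[[1,2,3,0]]).as_matrix()
E
python3 - <<'E'
from bench import *
from h import *
S=load("scene0")
a=np.radians(105.5); y=np.array([np.cos(a),np.sin(a),0])
M=TR([0,0,-1],y); p=np.array([.502,.2675,0])
gripper_to(.06,40)
reach(p+[0,0,.16],Q(M)); servo_line(p+[0,0,.065],.12)
gripper_to(0.0,60); s=get_state(); print("gap",s["finger_gap"],s["ee_pos"],s["time"])
servo_line(p+[0,0,.21],.15)
print(get_state()["finger_gap"])
best=None
for P in ([.6,.2,.35],[.55,.2,.3],[.6,.1,.35],[.5,.25,.3],[.6,.25,.3]):
    P=np.array(P); d=P-S["position"]; d/=np.linalg.norm(d)
    z=np.array([0,0,-1.]); z-=d*(z@d)
    for sg in(1,-1):
        Mt=TR(z,sg*d); j=solve_ik(P,Q(Mt))
        if j is not None:
            c=np.abs(np.array(j)-get_state()["joints"]).max()
            if best is None or c<best[0]: best=(c,P,Mt,j)
print(best)
if best:
    movej(best[3]); hold(.2); c=camera("scene")
    np.savez("pics/k1.npz",**{k:np.asarray(v) for k,v in c.items()})
    st=get_state(); u,v=project(c,st["ee_pos"])[0].astype(int); print(u,v,st["ee_pos"],st["tcp_rot"],st["time"],st["finger_gap"])
    cv2.imwrite("pics/k1.png",cv2.convertScaleAbs(cv2.resize(c["frame"][max(v-45,0):v+45,max(u-60,0):u+60,::-1],(800,600),interpolation=cv2.INTER_CUBIC),alpha=1.5))
E
```

```text
gap 0.0270777921151243 [0.50264125 0.26792307 0.06604858] 3.6833
0.026822677263439156
(np.float64(0.6696161844282549), array([0.6 , 0.1 , 0.35]), array([[-6.47942425e-01,  4.64028321e-01,  6.04026763e-01],
       [ 7.61689316e-01,  3.94732642e-01,  5.13824413e-01],
       [ 2.77555756e-17,  7.93009368e-01, -6.09209440e-01]]), array([-0.46641719, -0.29465059,  0.52059116,  2.0791606 , -0.70996928,
        0.74364955,  1.18365711]))
283 161 [0.59989168 0.1018916  0.34912074] [0.18455081 0.37512302 0.81530125 0.40063399] 5.9917 0.027083900482039812
```

View pics/k1.png

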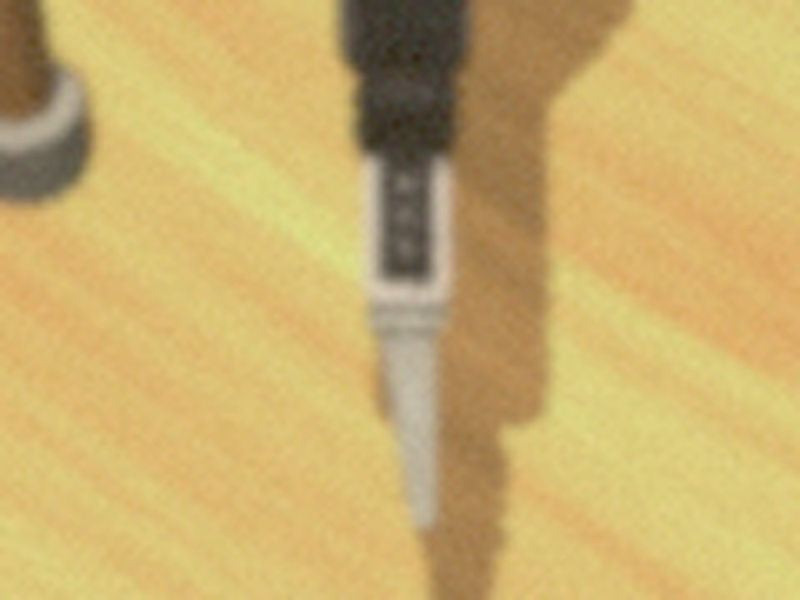

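The picture shows the key held straight: the head spans columns 373–447, the flat face is the right edge at column 438, and the tip is at row 525. So the flat side faces tool +x, and key x = −tool x. Next I'll refine the keyway with rays and check the key in the hand.

```bash
python3 - <<'E'
from m import *
st=np.array([0.59989168,0.1018916,0.34912074]);K=load("k1")
M=qM([0.18455081,0.37512302,0.81530125,0.40063399])
uv=project(K,[st, st-M[:,2]*.005, st+M[:,2]*.046]); u,v=uv[0].astype(int)
print("crop px TCP,mid,tip",((uv-[u-60,v-45]+.5)*800/120).round(1).tolist(), "camx.toolx",rot(K)[:,0]@M[:,0])
p=plane(T,[[281.4,165.3],[322.2,171.5]],.01);e=p[1]-p[0];print("plate edge heading",np.degrees(np.arctan2(e[0],-e[1])).round(1),"len",np.hypot(*e[:2]).round(3))
for th in(105,115,125):
    r=[blob(T,(292,181,307,201),lambda h:(h[...,2]<th)),blob(S,(220,217,242,236),lambda h:(h[...,2]<112)&(h[...,1]<90))]
    print(th,r[0][0].round(2),r[0][2],tri(r[1][0],r[0][0]))
    P=plane(T,r[0][1],.125);print(" T ext",P.min(0).round(4),P.max(0).round(4))
P=plane(S,r[1][1],.125);
h=np.radians(-7.3);hv=np.array([np.cos(h),np.sin(h),0]);yv=np.array([-np.sin(h),np.cos(h),0])
print(" S ext along h",(P@hv).min(),(P@hv).max()," y",(P@yv).min(),(P@yv).max(),"plane pt",np.array([.6858,.02,.1236])@hv,np.array([.6858,.02,.1236])@yv)
g=cv2.cvtColor(T["frame"],cv2.COLOR_RGB2GRAY);print(g[180:202,291:308])
# hub outer ellipse in top (bright disc) and rim: centroid of rim outer contour
E
```

```text
crop px TCP,mid,tip [[404.3, 308.9], [404.2, 289.9], [405.2, 482.5]] camx.toolx 0.9999795750501631
plate edge heading -7.9 len 0.138
105 [298.82 186.84] 12.3125 (array([0.69092156, 0.02267308, 0.13705032]), np.float64(0.009628161674606539))
 T ext [0.6925 0.0098 0.125 ] [0.7019 0.0266 0.125 ]
115 [298.78 187.07] 20.8125 (array([0.69057181, 0.02254772, 0.13630056]), np.float64(0.009146092411858379))
 T ext [0.6901 0.009  0.125 ] [0.7028 0.0281 0.125 ]
125 [298.32 190.84] 80.78125 (array([0.68464347, 0.02019593, 0.12344864]), np.float64(0.0012837761398305037))
 T ext [0.6657 0.0074 0.125 ] [0.7042 0.0332 0.125 ]
 S ext along h 0.6632003068245674 0.6903097813620249  y 0.09406045229459478 0.12294434192293635 plane pt 0.6776999165562153 0.10697879743060676
[[116 138 135 122 115 112 111 113 115 108 108  99  90  95 113 133 147]
 [101 124 118 122 128 131 136 134 135 133 127 117 105 107 120 142 150]
 [ 98 119 134 134 143 148 149 151 152 147 142 133 129 120 121 134 135]
 [116 138 147 148 148 147 152 153 153 148 147 144 141 130 123 119 118]
 [139 147 149 149 143 138 139 145 147 146 144 146 147 
[... 524 characters left out ...]
139 119 113 114 127 115 111 118 115 118 138 147 144 141 133]
 [150 143 138 120 114 117 118 117 118 114 111 121 138 148 150 140 134]
 [148 147 132 116 103 115 119 119 115 120 115 116 140 149 148 147 141]
 [146 142 129 112 103 106 110 116 115 116 110 123 143 148 150 151 144]
 [140 138 136 119 110 111 109 113 112 103 112 128 142 146 145 147 140]
 [144 148 147 138 133 129 124 125 118 117 120 136 138 142 148 142 129]
 [144 145 152 145 143 143 142 141 138 140 140 146 142 141 142 136 107]
 [130 141 146 149 149 148 146 144 143 147 149 147 144 140 133 115  85]
 [106 125 141 146 143 150 148 148 149 147 148 145 140 129 111  87  74]
 [ 82  97 116 131 139 145 147 137 141 142 139 133 117 104  91  70  76]]
```

```bash
cat > kw.py <<'E'
from m import *
h=np.radians(-7.5);l=np.radians(26)
H=np.array([np.cos(h),np.sin(h),0]);Zw=np.array([0,0,1.])
X=np.cos(l)*H+np.sin(l)*Zw; Z=-np.sin(l)*H+np.cos(l)*Zw; Y=np.cross(Z,X)
W=np.c_[X,Y,Z]
pl=np.array([.6858,.02,.1236])
def hit(c,uv,off):
    d=rays(c,[uv])[0];o=c["position"];t=((pl-o)@Z+off)/(d@Z);return o+t*d
O1=hit(T,[298.1,192.6],.004)+.012*X-.004*Z
O2=hit(T,[298.7,187.8],.004)-.004*Z
O=(O1+O2)/2
Mt=TR(-Z,Y); OX=.0012
def tcp(xf,y,zt): # pose so that key tip flat-face edge is at kw (xf,y,zt)
    return O+W@np.array([xf+.007,y,zt+.041])-Mt@np.array([OX,0,.017])
def kwtip(p): return W.T@(p+Mt@np.array([OX,0,.017])-O)-[.007,0,.041]
E
cat > p1.py <<'E'
from bench import *
from kw import *
print(O1,O2, "S px of O, shaft centre",project(S,[O,O-.012*X+.004*Z]).round(1).tolist())
st=lambda:get_state()
reach(tcp(.012,0,.06),Q(Mt)); servo_line(tcp(.012,0,.012),.08); hold(.2)
print("at",kwtip(st()["ee_pos"]),st()["contact_force"],st()["time"])
r=servo_line(tcp(.012,0,-.012),.02,stop_force=2.5)
k=kwtip(st()["ee_pos"]);print("ztouch",r,k,st()["contact_force"])
if r:
    z0=k[2]; servo_line(tcp(.012,0,z0+.0018),.02); hold(.1)
    r=servo_line(tcp(-.006,0,z0+.0018),.02,stop_force=2.0)
    k=kwtip(st()["ee_pos"]);print("xtouch",r,k,st()["contact_force"],st()["finger_gap"],st()["time"])
E
python3 p1.py
```

```text
[0.69155276 0.01870154 0.12646447] [0.69422791 0.01867546 0.12775972] S px of O, shaft centre [[227.7, 229.0], [232.2, 226.0]]
at [0.01255996 0.00018539 0.01258586] [-0.33526849 -0.09040609 -1.66351832] 7.775
ztouch True [ 1.18253287e-02 -3.60332120e-05 -8.57916094e-04] [-3.24077778  0.56127604  4.44604632]
xtouch True [-1.47302351e-03  2.50725506e-05  8.72194770e-04] [ 1.56707468 -0.29439867  0.01540265] 0.02696267072891063 9.6083
```

```bash
cat > p2.py <<'E'
from bench import *
from kw import *
st=lambda:get_state()
zs=-.0007; xs=-.0014
for dx,y in((.001,0),(.001,.0015),(.001,-.0015),(.002,0),(.001,.003),(.001,-.003)):
    servo_line(tcp(xs+dx,y,zs+.0015),.03); hold(.1)
    r=servo_line(tcp(xs+dx-.0006,y,zs-.0125),.025,stop_force=3)
    k=kwtip(st()["ee_pos"]);print(dx,y,r,k.round(4),st()["contact_force"].round(2),st()["time"])
    if k[2]<zs-.009: break
    servo_line(tcp(k[0],k[1],zs+.003),.05)
for n in("scene","top"):
    c=camera(n);np.savez(f"pics/{n}2.npz",**{k:np.asarray(v) for k,v in c.items()})
E
python3 p2.py
```

```text
0.001 0 False [-0.001  -0.0001 -0.0133] [ 1.72 -0.61 -1.87] 10.675
```

```bash
cat > p3.py <<'E'
from bench import *
from kw import *
gripper_to(.05); hold(.3)
p=get_state()["ee_pos"]; servo_line(p+Z*.12,.15); print(get_state()["time"])
reach(np.array([.60,-.08,.30]),Q(TR([0,0,-1],[0,1,0]))); hold(.1)
ims=[]
for n,b in(("scene",(185,170,265,230+60)),("top",(258,140,338,140+120))):
    c=camera(n);np.savez(f"pics/{n}3.npz",**{k:np.asarray(v) for k,v in c.items()})
    ims.append(cv2.resize(c["frame"][b[1]:b[3],b[0]:b[2],::-1],(400,600),interpolation=cv2.INTER_CUBIC))
cv2.imwrite("pics/c3.png",cv2.convertScaleAbs(np.hstack(ims),alpha=1.5)); print(get_state()["time"])
E
python3 p3.py
```

```text
12.375
13.175
```

View pics/c3.png

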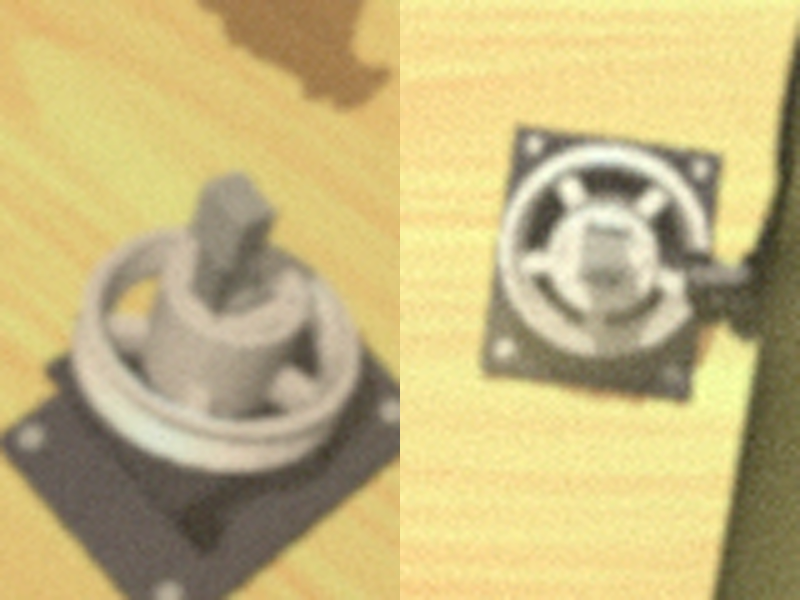

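The key stands in the gap with the head at crop pixel (245,195), and the hub has not shifted. Next I'll fetch the small tamper.

```bash
cat > p4.py <<'E'
from bench import *
from kw import *
a=plane(S,[[199.5,140.7]],.104)[0];b=plane(T,[[385.07,238.8]],.104)[0]
P,D=cloud(T,(376,228,396,250));m=(P[...,2]>.098)&(P[...,2]<.11);c1=P[m].mean(0)
P,D=cloud(S,(190,132,210,152));m=(P[...,2]>.098)&(P[...,2]<.11);c2=P[m].mean(0)
print(a,b,c1,c2,m.sum())
t=np.median([a,b,c1,c2],0); print(t)
assert np.ptp([a,b,c1,c2],axis=0)[:2].max()<.012
p=np.array([t[0],t[1],0]); q=Q(TR([0,0,-1],Y))
np.save("tam.npy",p)
reach(p+[0,0,.16],q); servo_line(p+[0,0,.065],.12,stop_force=8)
print(get_state()["ee_pos"])
gripper_to(0,100); s=get_state(); print(s["finger_gap"],s["ee_pos"],s["time"])
servo_line(p+[0,0,.12],.1); hold(.1)
c=camera("scene");u,v=project(c,p+[0,0,.06])[0].astype(int)
cv2.imwrite("pics/t4.png",cv2.convertScaleAbs(cv2.resize(c["frame"][v-45:v+45,u-60:u+60,::-1],(800,600),interpolation=cv2.INTER_CUBIC),alpha=1.5))
print(get_state()["finger_gap"],(project(c,get_state()["ee_pos"]-np.array([[0,0,0],[0,0,.037],[0,0,.065]]))-[u-60,v-45]+.5)*800/120)
E
python3 p4.py
```

```text
[ 0.5457876  -0.23455731  0.104     ] [ 0.54465972 -0.24765571  0.104     ] [ 0.54591789 -0.24218196  0.10399119] [ 0.54619045 -0.24038683  0.10374872] 54
[ 0.54585274 -0.2412844   0.10399559]Traceback (most recent call last):
  File "p4.py", line 8, in <module>
    assert np.ptp([a,b,c1,c2],axis=0)[:2].max()<.012
           ^^^^^^^^^^^^^^^^^^^^^^^^^^^^^^^^^^^^^^^^^
AssertionError
```

The two depth-cloud measurements agree to 2 mm; the spread comes from the pixels I picked by eye. I'll use the clouds.

```bash
sed -i 's/^t=np.median.*/t=(c1+c2)\/2; print(t)/; s/^assert.*/assert np.linalg.norm(c1-c2)<.004/' p4.py; python3 p4.py
```

```text
[ 0.5457876  -0.23455731  0.104     ] [ 0.54465972 -0.24765571  0.104     ] [ 0.54591789 -0.24218196  0.10399119] [ 0.54619045 -0.24038683  0.10374872] 54
[ 0.54605417 -0.2412844   0.10386995]
[ 0.54675971 -0.24153815  0.06583487]
0.022931871095903167 [ 0.54672964 -0.24183565  0.0660873 ] 15.3583
0.022850706799682458 [[382.79003413 207.94163495]
 [399.65382703 268.52120915]
 [411.80230498 312.07352006]]
```

View pics/t4.png

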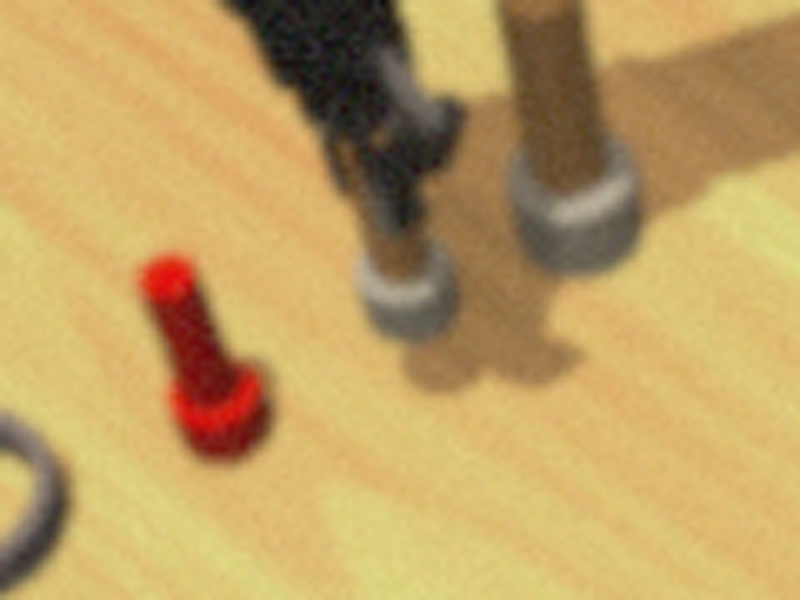

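The tamper is held upright in the grip, with its head at (408,300). Now the first tap.

```bash
cat > p5.py <<'E'
from bench import *
from kw import *
def face(z): return O+W@np.array([.0056,0,z])+.066*Z
def kz(): return (W.T@(get_state()["ee_pos"]-.066*Z-O))
def go(z,v,f):
    r=servo_line(face(z),v,stop_force=f); s=get_state(); print(r,kz().round(4),"F",(s["contact_force"]@W).round(1),round(s["time"],2)); return r
E
cat > p6.py <<'E'
from p5 import *
p=np.load("tam.npy")
servo_line(p+[0,0,.27],.2)
reach(face(.11),Q(Mt)); go(.082,.08,8); hold(.1)
go(.055,.03,3.0)
E
python3 p6.py
```

```text
False [ 0.0054 -0.0007  0.0814] F [-1.2 -0.1 -2.3] 18.69
True [0.0052 0.0002 0.0626] F [0.8 0.8 1.8] 19.43
```

```bash
cat > p7.py <<'E'
from p5 import *
go(.053,.03,25); go(.075,.08,None); hold(.2)
c=camera("scene");np.savez("pics/scene7.npz",**{k:np.asarray(v) for k,v in c.items()})
go(.053,.06,3)
E
python3 p7.py
```

```text
False [0.0061 0.0005 0.0535] F [-1.  -0.2  4.9] 19.89
False [ 0.0053 -0.0001  0.0751] F [-1.9 -0.4 -3.7] 20.32
True [ 0.0044 -0.      0.0523] F [0.5 1.2 0.2] 20.96
```

```bash
cat > p8.py <<'E'
from p5 import *
go(.036,.03,28); go(.065,.08,None); hold(.2)
go(.030,.05,30); go(.065,.08,None); hold(.1)
E
python3 p8.py
```

```text
True [0.0049 0.0004 0.0385] F [-1.7 -0.7  8. ] 21.49
False [0.0055 0.0001 0.0652] F [-1.8 -0.1 -3.4] 21.98
True [0.0052 0.0001 0.0379] F [-1.8  0.1  7.5] 22.74
False [0.0055 0.0001 0.065 ] F [-1.4 -0.  -3.6] 23.24
```

The key stopped at the predicted tight depth and a further tap did not move it. Now I'll put the tamper back.

```bash
cat > p9.py <<'E'
from p5 import *
p=np.load("tam.npy"); q=Q(TR([0,0,-1],Y))
servo_line(face(.13),.15)
reach(p+[0,0,.16],q); servo_line(p+[0,0,.075],.12); hold(.2)
r=servo_line(p+[0,0,.055],.02,stop_force=3); s=get_state(); print(r,s["ee_pos"],s["contact_force"])
gripper_to(.05); hold(.3); servo_line(s["ee_pos"]+[0,0,.12],.12)
reach([.5,-.02,.35],q); hold(.3)
ims=[]
for n,b in(("scene",(150,120,270,290)),("top",(280,140,400,310))):
    c=camera(n);np.savez(f"pics/{n}9.npz",**{k:np.asarray(v) for k,v in c.items()})
    ims.append(cv2.resize(c["frame"][b[1]:b[3],b[0]:b[2],::-1],(400,567),interpolation=cv2.INTER_CUBIC))
cv2.imwrite("pics/c9.png",cv2.convertScaleAbs(np.hstack(ims),alpha=1.5)); print(get_state()["time"])
C=load("scene9");k=project(C,O+W@np.array([.0056,0,.038]))[0];u,v=k.round().astype(int)
P,D=cloud(C,(u-2,v-2,u+3,v+3));print("key top kw",(W.T@(np.median(P.reshape(-1,3),0)-O)).round(4),"crop px",(k-[150,120])*400/120)
P,D=cloud(C,(185,130,210,155));m=(P[...,2]>.097)&(P[...,2]<.112);print("tamper top",P[m].mean(0).round(4),m.sum())
E
python3 p9.py
```

```text
True [ 0.54606203 -0.24137064  0.06609142] [ 0.49279231 -0.94524456  4.53128173]
30.0583
key top kw [0.0068 0.0019 0.0392] crop px [266.33124305 326.26237617]
tamper top [ 0.5458 -0.239   0.1032] 60
```

View pics/c9.png

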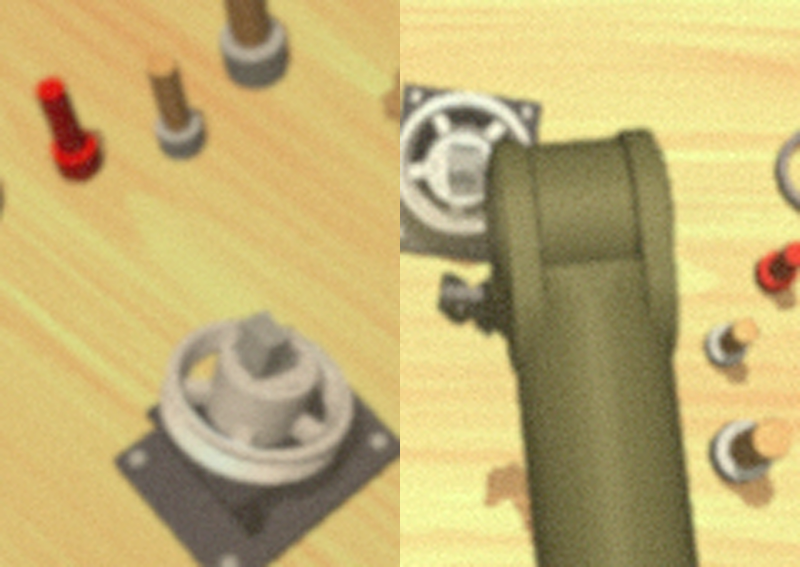

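The key is driven deep, with its head at (263,335). The tamper stands upright in its place at (178,105), and the robot is clear of everything. Handing in.

```bash
python3 -c "
from bench import *
print(sign_off())"
```

```text
the job is handed in; nothing more can be done
None
```

I handed the job in at about 30 s of the 67 s allowed: the key is driven to its tight depth in three separate tamper taps (head about 38 mm above the hub, the last tap moved it no further), and the tamper stands upright, head down, in its old place; I had no direct reading of the pulley's shift.

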